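# Close a bonding-tip tube and hold it leaning over the inspection viewer

### The arm

A 6-joint arm with a two-finger parallel gripper is mounted at the origin on the work surface. World frame = base frame: x ahead of the robot, y to its left, z up, the work surface at z = 0. Lengths are in m, angles in rad, forces in N, time in s.
With the tool pointing down it reaches from about 0.35 to 0.95 m from the base axis. Payload 17.4 kg.
Tool frame: the origin (TCP) lies on the centre line of the jaws, within the pads' length; the fingertips stand 25 mm ahead of it and the grasp point (between the pads) lies 6 mm ahead of it (r.tip_reach is the distance from the TCP to the fingertips, in m); z points along the fingers, y is the line along which they close (so a half turn about z gives the same grasp; the last joint's range is limited). The gripper opens to 93 mm and grips with 3 to 60 N. Pads are 15 mm wide; open, the fingers measure 128 mm over their backs; the gripper's body (75 mm by 188 mm) begins 65 mm behind the grasp point.
Start: joints at [1.135, 0.116, 1.442, -0, 1.584, -0.038], TCP at [0.261, 0.622, 0.244] pointing down, gripper open.
Joint ranges: [-2.83, 2.83], [-0.83, 2.19], [0.07, 2.5], [-1.14, 4.28], [0.01, 3], [-2.97, 2.97]. Speed limits (rad/s): [1.89, 1.89, 2.22, 3.14, 3.14, 3.14].

### API

Orientations are given as a unit quaternion [x, y, z, w].
In Python, from workcell import readout, grab_frame, r gives the robot as it stands.
- The arm moves only by the shell command python3 -m creep 'ROWS' [OPENING] [FORCE]. ROWS is JSON, a list of rows, each an object of numbers: "dx", "dy", "dz": the shift along the tool's x, y, z in mm; "roll": the turn about the tool's z in rad. A call has 1 to 12 rows; each row is the pose to reach, as a shift and turn from the pose commanded when the call began, along the tool's axes at that moment; what a row does not reach only later rows make up. A row lasts 1/8 s, in which the tool goes at most 62.5 mm and 10.7 degrees, less where a joint would pass 70% of its speed; a pose out of reach is approached as far as the arm can. A call with a gripper value outside its range is refused whole. OPENING is the finger opening in mm, from 0 to 93, set as the call begins (- or left out, the last holds). The fingers move at their own pace and stop on an object; FORCE is the grip in N (left out, the last holds). Time passes only in rows, so rows that repeat a pose let the fingers close. It gives the time, the measured TCP pose, the force, the opening and the grip force at its end, in the units of the state.
- readout.sense(): the state, without advancing time (a new reading comes with each control period).
- grab_frame(name): name is "scene" or "top"; returns a dict with "img" (480x640x3 uint8, red, green, blue), "intrinsics" (3x3 intrinsics, pixels), "xyz" and "attitude" of the camera in the world. Camera axes: x right, y up, looking along -z (the intrinsics and any distortion apply to the point x, -y, -z); pixel columns grow to the right and rows downward; lengths in m; the calibration is good to about 2 mm. A picture is of the moment at which its call begins. There is no depth.
- r.close_job(): hands the job in; it is judged then, once.
The state is a dict: "t": time; "joints": joint angles; "joint_vel": joint speeds; "effort": joint torques, N m; "position": TCP position; "tool_rot": TCP orientation; "wrist_force": force on the tool from outside, world axes, zero at the start; "wrist_torque": the same for the moment, N m; "finger_gap": finger opening in m; "gripper_force": force on a finger pad.
Only numpy, scipy, OpenCV 4.12 (cv2) and the standard library are available. Lean on these libraries where they do the work, as an engineer would, in place of code of your own. Each camera call takes 0.05 s, during which the arm holds its last target. There are 200 camera calls.

### The job

One of the three tip tubes in the white rack has an orange cap that is not fully closed: while the tube stands in the rack, press that cap down fully home. Then draw this tube straight up out of the rack and hold it still over the round inspection viewer, cap end up, leaning at 45 degrees to any side, with the middle of the tube above the viewer's window and its foot 10 to 20 cm above the window. Finish still holding it like that in the gripper, cap closed, touching nothing else, and leave the two blue-capped tubes, the brass wire spool and the chip box where they are.

Things in the scene. Friction and masses are not known exactly. Their poses are not given: they have to be found in the camera images.
- tube: The tube to handle: clear rigid cylinder 24 mm across with an orange cap, 115 mm long with the cap home, about 70 g. Origin: centre of its foot; z runs up its length to the cap. Clear body from 0 to 95 mm, then a white neck 20 mm across inside the cap. In the rack its foot is 10 mm above the table and 35 mm of it is sunk in the well: the clear body shows from 45 to 105 mm above the table.
- tube_mid (a point): The middle of the tube to handle: on its axis, 57.5 mm from its foot.
- cap_top (a point): Centre of the top face of the orange cap (24 mm across, 20 mm tall, same width as the tube). 125 mm above the table with the cap home in the rack, up to 134 mm when raised.
- cap (a joint): How far the orange cap stands up from home on the tube, in m: 0 is fully home (its lower edge on the clear body's shoulder), at the start 0.006 to 0.009 (a white ring of neck shows below it). It slides stiffly along the tube, taking about 5 N, and stays where it is left.
- tube_blue_a: Same clear tube, 24 mm across and 115 mm tall, but with a BLUE cap that is already home; a bystander. Origin: centre of its foot, z up its length.
- tube_blue_b: Same clear tube, 24 mm across and 115 mm tall, but with a BLUE cap that is already home; a bystander. Origin: centre of its foot, z up its length.
- rack: White plastic block fixed to the bench, 60 (its x) by 210 (its y) by 45 mm high, with three round wells 26 mm across and 35 mm deep in a row along its y at -70, 0 and +70 mm; a tube stands in each, in any order. Origin: centre of its underside.
- viewer: Round upward-looking inspection viewer fixed to the bench, white foot 110 mm across, aluminium top, 40 mm high, with a round black window 60 mm across in the middle of its top. Origin: centre of its underside.
- viewer_top (a point): Centre of the viewer's window, 40 mm above the table.
- spool: Small brass wire spool standing on its flange, 50 mm across, 30 mm high; a bystander. Origin: centre of its underside.
- chip_box: Black square chip box 70 by 70 by 18 mm with little chips on top; a bystander. Origin: centre of its underside.

How it is judged:
On the way, in this order (a step that is already met when the one before it is completed fails the run):
1. the orange cap is pressed fully home while its tube stands in the rack (value of joint cap below 0.0022 m and height (world z) of tube below 0.018 m and angle between tube's own z axis and vertical below 0.15 rad), for 0.2 s.
2. the tube is drawn up clear of the rack in the gripper (height (world z) of tube above 0.05 m and contact force between the fingers and tube above 1 N), for 0.1 s.
At the end, for the whole second after the job is handed in: The tube is held in the fingers (contact over 1 N) and nothing else touches it, cap home within 2.2 mm, leaning 33 to 57 degrees from upright with the cap end up, its middle within 30 mm of the window's centre seen from above, its foot 85 to 215 mm above the window, at rest (value of joint cap below 0.0022 m and contact force between the fingers and tube above 1 N and angle between tube's own z axis and vertical between 0.58 and 1 rad and horizontal distance between tube_mid and viewer_top below 0.03 m and height (world z) of tube between 0.125 and 0.255 m and linear speed of tube below 0.02 m/s and angular speed of tube below 0.15 rad/s and contact force between tube and rack below 0.1 N and contact force between tube and viewer below 0.1 N and contact force between tube and tube_blue_a below 0.1 N and contact force between tube and tube_blue_b below 0.1 N and contact force between tube and spool below 0.1 N and contact force between tube and chip_box below 0.1 N); the arm keeps its last pose, push and grip.
It fails at once if first blue-capped tube disturbed (moved more than 20 mm) (distance of tube_blue_a from where it was at the start of the episode above 0.02 m).
It fails at once if second blue-capped tube disturbed (moved more than 20 mm) (distance of tube_blue_b from where it was at the start of the episode above 0.02 m).
It fails at once if wire spool disturbed (moved more than 20 mm) (distance of spool from where it was at the start of the episode above 0.02 m).
It fails at once if chip box disturbed (moved more than 20 mm) (distance of chip_box from where it was at the start of the episode above 0.02 m).
It also fails if it takes over 42 s, if anything falls off the work surface, if the arm or the gripper's body presses on something with over 40 N, if the wrist force passes 120 N, or if a joint passes its speed limit or range.

## Working session

There is one attempt and no reset: what is moved stays moved. The work goes in short steps, Python scripts to look and compute and a shell command to move; the robot and the scene stay as the last step left them, time stands still between calls to the robot, and variables do not carry over. Pictures are saved under pics/ and viewed, at most 10 in all, crops included, and the job is handed in when it is done.

```bash
mkdir -p pics; ls; python3 - <<'E'
from workcell import readout, grab_frame, r
import cv2,numpy as np
for n in("scene","top"):
    f=grab_frame(n); cv2.imwrite(f"pics/{n}0.png",f["img"][:,:,::-1]); np.savez(f"{n}0.npz",**f)
    print(n,[ (k,np.round(v,4).tolist()) for k,v in f.items() if k!="img"])
print(readout.sense())
E
```

```text
pics
scene [('intrinsics', [[625.1131, 0.0, 325.8332], [0.0, 625.1131, 243.6432], [0.0, 0.0, 1.0]]), ('xyz', [0.9858, 0.5668, 0.8251]), ('attitude', [0.1068, 0.3497, 0.8945, 0.2571])]
top [('intrinsics', [[572.2363, 0.0, 325.054], [0.0, 572.2363, 247.2823], [0.0, 0.0, 1.0]]), ('xyz', [0.4621, -0.0155, 1.018]), ('attitude', [0.0622, -0.062, -0.703, 0.7058])]
{'t': 0.1, 'joints': array([ 1.13519811e+00,  1.16378068e-01,  1.44218828e+00, -2.61698946e-05,
        1.58400188e+00, -3.78042207e-02]), 'joint_vel': array([ 0.00049105, -0.00259182, -0.00164869,  0.0009329 , -0.00130679,
        0.00118588]), 'effort': array([ 1.77908940e-03, -7.22886086e+01, -6.23867226e+01,  7.80304126e-02,
        2.26061291e-02, -6.92404043e-06]), 'position': array([0.2614346 , 0.62214064, 0.24302574]), 'tool_rot': array([ 1.97588332e-01,  9.80284965e-01, -4.77253881e-04, -1.01665523e-04]), 'wrist_force': array([0.00668941, 0.20577059, 0.10903703]), 'wrist_torque': array([ 0.04592219, -0.04040906, -0.02148633]), 'gripper_force': 0.0, 'finger_gap': 0.09280620537612241}
```

View pics/scene0.png

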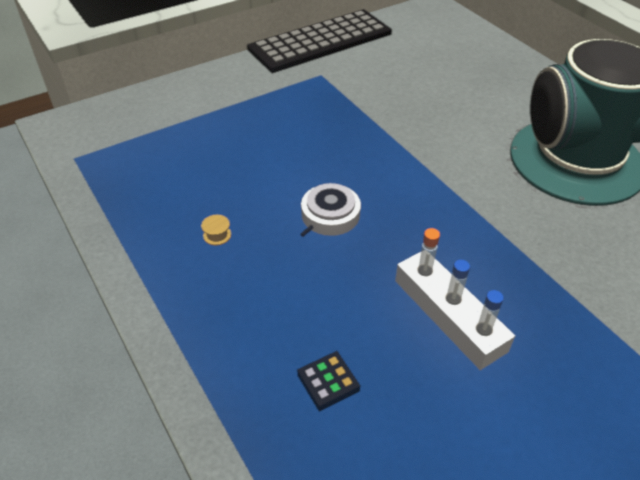

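View pics/top0.png

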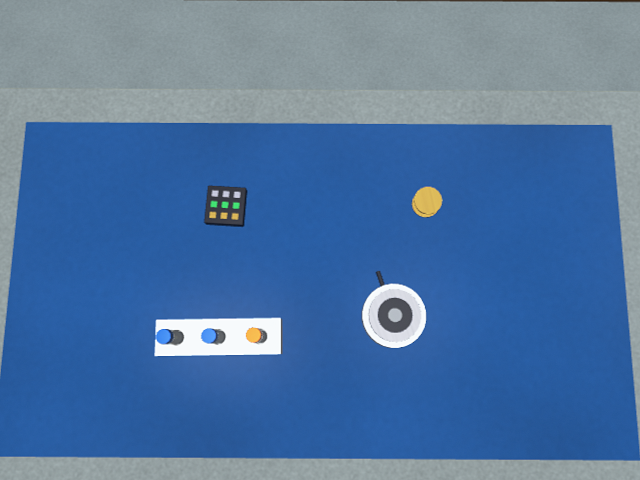

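The orange-capped tube is the end one nearest the viewer, at scene (431,237) and top (256,335). The blue caps are at top (164,337) and (209,336), the viewer at (395,315), the spool at (427,201) and the chip box at (226,206).

```bash
cat > h.py <<'E'
import numpy as np,cv2
from scipy.spatial.transform import Rotation as R
def ray(f,u,v):
    K=f["intrinsics"]; d=np.array([(u-K[0,2])/K[0,0],-(v-K[1,2])/K[1,1],-1.])
    return np.array(f["xyz"]),R.from_quat(f["attitude"]).apply(d/np.linalg.norm(d))
def plane(f,p,z):
    o,d=ray(f,*p); return o+d*(z-o[2])/d[2]
def tri(f,p,g,q):
    o,d=ray(f,*p);a,b=ray(g,*q)
    s=np.linalg.lstsq(np.c_[d,-b],a-o,rcond=None)[0]
    return (o+s[0]*d+a+s[1]*b)/2,np.linalg.norm(o+s[0]*d-a-s[1]*b)
def proj(f,X):
    c=R.from_quat(f["attitude"]).inv().apply(np.array(X)-f["xyz"]);K=f["intrinsics"]
    return K[0,2]-K[0,0]*c[0]/c[2],K[1,2]+K[1,1]*c[1]/c[2]
def blobs(f,lo,hi,roi,amin=30):
    x0,y0,x1,y1=roi
    h=cv2.cvtColor(np.ascontiguousarray(f["img"][y0:y1,x0:x1]),cv2.COLOR_RGB2HSV)
    n,l,s,c=cv2.connectedComponentsWithStats(cv2.inRange(h,lo,hi))
    return [(c[i]+[x0,y0],s[i,4],s[i,:4]+[x0,y0,0,0],l==i) for i in range(1,n) if s[i,4]>amin]
E
python3 - <<'E'
from h import *
S=dict(np.load("scene0.npz"));T=dict(np.load("top0.npz"))
np.set_printoptions(precision=4,suppress=True)
o=[blobs(S,(3,150,120),(18,255,255),(380,210,480,300)),blobs(T,(3,150,120),(22,255,255),(140,300,300,370))]
b=[blobs(S,(105,190,90),(125,255,255),(440,250,515,310)),blobs(T,(100,150,200),(125,255,255),(155,318,281,356))]
for k in o+b:
    for x in k: print(x[:3])
for k,l in [(o[0],o[1])]: print("orange",tri(S,k[0][0],T,l[0][0]))
# rack top white & viewer
for f,roi in((S,(380,240,520,370)),(T,(140,300,300,370)),(S,(290,170,370,240)),(T,(350,270,440,360))):
    for x in blobs(f,(0,0,170),(179,60,255),roi,200):
        m=x[3].astype(np.uint8);c=cv2.findContours(m,0,2)[0][0];r=cv2.minAreaRect(c);print("white",x[:3],cv2.boxPoints(r)+roi[:2])
# viewer dark ring
w=[]
for f,roi in((S,(305,180,358,220)),(T,(370,290,420,340))):
    B=[x for x in blobs(f,(0,0,0),(179,120,110),roi,50)]
    for x in B:
        c=cv2.findContours(x[3].astype(np.uint8),0,2)[0][0];e=cv2.fitEllipse(c);print("ring",x[:3],e[0]+np.array(roi[:2]),e[1])
    w.append(e[0]+np.array(roi[:2]))
print("viewer",tri(S,w[0],T,w[1]))
print("spool",plane(T,(427,201),.03),"box",plane(T,(226,206),.018))
for p in((155,320),(280,318),(281,353),(156,355)):print("rack corner",plane(T,p,.045))
E
python3 - <<'E'
import cv2
a=cv2.imread('pics/scene0.png')[220:370,380:530];b=cv2.imread('pics/top0.png')[300:375,145:295]
import numpy as np
cv2.imwrite('pics/c1.png',np.hstack([cv2.resize(a,(400,400),interpolation=2),cv2.resize(b,(400,200),interpolation=2).repeat(2,0)]))
E
```

```text
(array([431.6364, 234.1364]), np.int32(132), array([425, 229,  14,  12]))
(array([253.2189, 334.5325]), np.int32(169), array([246, 328,  15,  14]))
(array([162.7333, 336.1152]), np.int32(165), array([155, 329,  16,  15]))
(array([208.3962, 335.3396]), np.int32(159), array([202, 329,  14,  14]))
orange (array([0.4838, 0.0945, 0.1299]), np.float64(0.0008032584930547361))
white (array([456.1827, 303.8004]), np.int32(3136), array([398, 252, 117, 102])) [[396.  265. ]
 [420.  241. ]
 [514.5 335.5]
 [490.5 359.5]]
white (array([220.3911, 336.7977]), np.int32(3569), array([155, 318, 126,  38])) [[154.4844 319.4278]
 [279.9943 317.6088]
 [280.5174 353.7026]
 [155.0075 355.5216]]
white (array([330.615 , 204.7338]), np.int32(1187), array([301, 183,  60,  42])) [[301. 183.]
 [360. 183.]
 [360. 224.]
 [301. 224.]]
white (array([393.3237, 315.6122]), np.int32(2246), array([362, 284,  64,  64])) [[362. 284.]
 [425. 284.]
 [425. 347.]
 [362. 347.]]
ring (array([330.5926, 199.1227]), np.int32(432), array([315, 189,  32,  21])) [330.6303 199.0964] (20.50048065185547, 30.27688980102539)
ring (array([394.6291, 314.7174]), np.int32(736), array([378, 298,  34,  34])) [394.6522 314.744 ] (32.603878021240234, 33.5633430480957)
viewer (array([ 0.5205, -0.1342,  0.0397]), np.float64(0.0013870973869648622))
spool [ 0.7221 -0.196   0.03  ] box [0.7146 0.1635 0.018 ]
rack corner [0.5092 0.2718 0.045 ]
rack corner [0.5134 0.0607 0.045 ]
rack corner [0.4552 0.058  0.045 ]
rack corner [0.4511 0.2669 0.045 ]
```

View pics/c1.png

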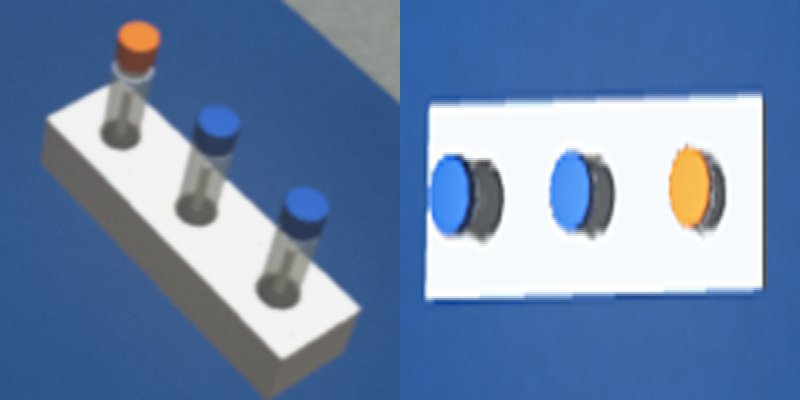

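Both views agree. The cap top is at (0.484, 0.0945, 0.130), which matches the -70 mm well from the rack corners. The viewer window is at (0.5205, -0.134, 0.040).

The moves have no tilt, so the plan is:
1. Press the cap home.
2. Grip the tube with the jaws along y.
3. Draw it out.
4. Lever it round in the pads against the rack's front edge.

First I move above the cap with the fingers closed.

```bash
python3 -m creep '[{"dx":-20,"dy":-20,"roll":-0.02},{"dx":-62,"dy":-61,"roll":-0.07},{"dx":-105,"dy":-103,"roll":-0.12},{"dx":-148,"dy":-145,"roll":-0.17},{"dx":-191,"dy":-187,"roll":-0.22},{"dx":-234,"dy":-229,"roll":-0.27},{"dx":-277,"dy":-271,"roll":-0.32},{"dx":-320,"dy":-313,"roll":-0.36},{"dx":-363,"dy":-355,"roll":-0.4},{"dx":-398,"dy":-389,"roll":-0.415},{"dx":-410,"dy":-400,"roll":-0.415},{"dx":-410,"dy":-400,"roll":-0.415}]' 0 10; python3 - <<'E'
from workcell import readout
from scipy.spatial.transform import Rotation as R
s=readout.sense();print(s['t'],s['position'],s['finger_gap'],s['wrist_force'],s['joints']);print(R.from_quat(s['tool_rot']).as_matrix().round(4))
E
```

```text
0.1 [0.2614346  0.62214064 0.24302574] 0.09280620537612241 [0.00668941 0.20577059 0.10903703] [ 1.13519811e+00  1.16378068e-01  1.44218828e+00 -2.61698946e-05
  1.58400188e+00 -3.78042207e-02]
[[-9.219e-01  3.874e-01 -4.000e-04]
 [ 3.874e-01  9.219e-01 -9.000e-04]
 [ 0.000e+00 -1.000e-03 -1.000e+00]]schema error: expected keys dx, dy, dz, roll
```

All keys are required.

```bash
cat > st.py <<'E'
from workcell import readout
from scipy.spatial.transform import Rotation as R
s=readout.sense();print(s['t'],s['position'].round(4),s['finger_gap'],s['wrist_force'].round(2),s['gripper_force']);print(R.from_quat(s['tool_rot']).as_matrix().round(4).tolist())
E
python3 -m creep '[{"dx":-20,"dy":-20,"dz":0,"roll":-0.02},{"dx":-62,"dy":-61,"dz":0,"roll":-0.07},{"dx":-105,"dy":-103,"dz":0,"roll":-0.12},{"dx":-148,"dy":-145,"dz":0,"roll":-0.17},{"dx":-191,"dy":-187,"dz":0,"roll":-0.22},{"dx":-234,"dy":-229,"dz":0,"roll":-0.27},{"dx":-277,"dy":-271,"dz":0,"roll":-0.32},{"dx":-320,"dy":-313,"dz":0,"roll":-0.36},{"dx":-363,"dy":-355,"dz":0,"roll":-0.4},{"dx":-398,"dy":-389,"dz":0,"roll":-0.415},{"dx":-410,"dy":-400,"dz":0,"roll":-0.415},{"dx":-410,"dy":-400,"dz":0,"roll":-0.415}]' 0 10; python3 st.py
```

```text
t: 1.6
position: [0.4846, 0.0943, 0.2434]
tool_rot: [-0.008, 1.0, 0.0, -0.0]
wrist_force: [-0.3, -0.0, -1.2]
finger_gap: -0.0002
gripper_force: 0.0
1.6 [0.4846 0.0943 0.2434] -0.00018964194569139796 [-0.29 -0.01 -1.2 ] 0.0
[[-0.9999, -0.0154, -0.0006], [-0.0154, 0.9999, 0.0001], [0.0006, 0.0001, -1.0]]
```

```bash
python3 -m creep '[{"dx":0,"dy":0,"dz":20,"roll":0},{"dx":0,"dy":0,"dz":45,"roll":0},{"dx":0,"dy":0,"dz":65,"roll":0},{"dx":0,"dy":0,"dz":76,"roll":0},{"dx":0,"dy":0,"dz":80,"roll":0},{"dx":0,"dy":0,"dz":83,"roll":0},{"dx":0,"dy":0,"dz":85,"roll":0},{"dx":0,"dy":0,"dz":87,"roll":0},{"dx":0,"dy":0,"dz":88,"roll":0},{"dx":0,"dy":0,"dz":89,"roll":0},{"dx":0,"dy":0,"dz":90,"roll":0},{"dx":0,"dy":0,"dz":90,"roll":0}]'
```

```text
t: 3.1
position: [0.4846, 0.0947, 0.1536]
tool_rot: [-0.009, 1.0, -0.0, 0.0]
wrist_force: [0.5, -0.2, 3.8]
finger_gap: 0.0006
gripper_force: 2.1
```

```bash
python3 -m creep '[{"dx":0,"dy":0,"dz":1,"roll":0},{"dx":0,"dy":0,"dz":2,"roll":0},{"dx":0,"dy":0,"dz":2.5,"roll":0},{"dx":0,"dy":0,"dz":2.5,"roll":0}]'
```

```text
t: 3.6
position: [0.4845, 0.0947, 0.151]
tool_rot: [-0.009, 1.0, -0.0, -0.0]
wrist_force: [0.6, 0.6, 3.7]
finger_gap: 0.0002
gripper_force: 1.9
```

Sliding at about 5 N, with the tip at 0.126. I keep pressing until the force rises.

```bash
python3 -m creep '[{"dx":0,"dy":0,"dz":0.5,"roll":0},{"dx":0,"dy":0,"dz":1,"roll":0},{"dx":0,"dy":0,"dz":1.3,"roll":0},{"dx":0,"dy":0,"dz":1.3,"roll":0}]'
```

```text
t: 4.1
position: [0.4847, 0.0947, 0.1502]
tool_rot: [-0.009, 1.0, 0.0, 0.0]
wrist_force: [0.4, 0.2, 7.3]
finger_gap: 0.0006
gripper_force: 3.8
```

```bash
python3 -m creep '[{"dx":0,"dy":0,"dz":0.4,"roll":0},{"dx":0,"dy":0,"dz":0.8,"roll":0},{"dx":0,"dy":0,"dz":0.8,"roll":0}]'
```

```text
t: 4.47
position: [0.485, 0.0948, 0.1501]
tool_rot: [-0.009, 1.0, 0.0, 0.001]
wrist_force: [-0.6, 0.0, 13.1]
finger_gap: 0.0007
gripper_force: 6.7
```

Force rises with no further travel (tip at 0.125), so the cap is home. Next I raise the tool, open, and come down around the tube. The grasp point will be 80 mm from the foot.

```bash
python3 -m creep '[{"dx":0,"dy":0,"dz":-10,"roll":0},{"dx":0,"dy":0,"dz":-30,"roll":0},{"dx":0,"dy":0,"dz":-30,"roll":0},{"dx":0,"dy":0,"dz":-30,"roll":0},{"dx":0,"dy":0,"dz":-30,"roll":0},{"dx":0,"dy":0,"dz":-30,"roll":0}]' 50 5
python3 - <<'E'
from h import *
from workcell import grab_frame
f=grab_frame("scene");np.savez("scene1.npz",**f)
a=f["img"][150:300,350:550,::-1];cv2.imwrite("pics/s1.png",cv2.resize(a,(800,600),interpolation=2))
E
```

```text
t: 5.22
position: [0.4844, 0.0947, 0.1786]
tool_rot: [-0.009, 1.0, -0.0, -0.0]
wrist_force: [-0.4, -0.6, 0.2]
finger_gap: 0.0495
gripper_force: 0.0
```

View pics/s1.png

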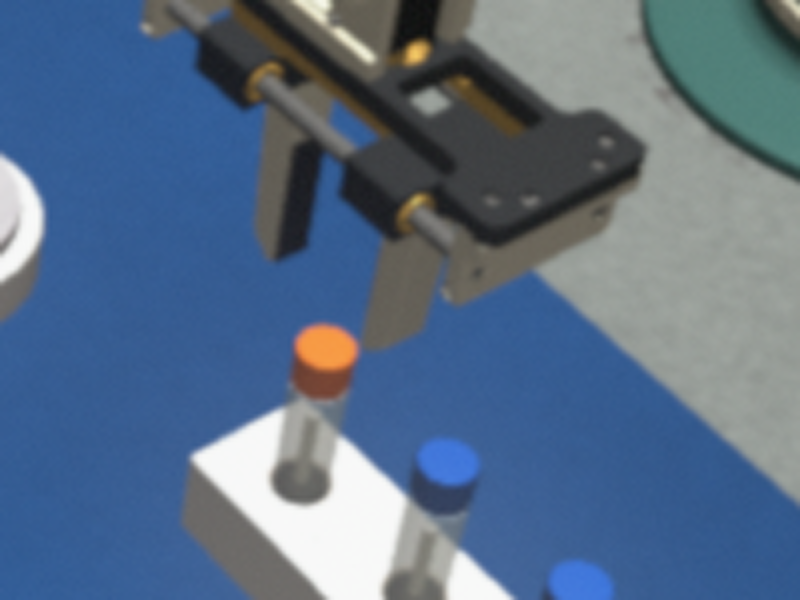

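The orange cap, at crop (325,360), sits flush on the body with no white ring, like the blue ones. The fingers straddle it. I descend and grip.

```bash
python3 -m creep '[{"dx":0,"dy":0,"dz":15,"roll":0},{"dx":0,"dy":0,"dz":40,"roll":0},{"dx":0,"dy":0,"dz":65,"roll":0},{"dx":0,"dy":0,"dz":80,"roll":0},{"dx":0,"dy":0,"dz":83,"roll":0},{"dx":0,"dy":0,"dz":83,"roll":0}]' && python3 -m creep '[{"dx":0,"dy":0,"dz":0,"roll":0},{"dx":0,"dy":0,"dz":0,"roll":0},{"dx":0,"dy":0,"dz":0,"roll":0},{"dx":0,"dy":0,"dz":0,"roll":0},{"dx":0,"dy":0,"dz":0,"roll":0},{"dx":0,"dy":0,"dz":0,"roll":0}]' 10 10
```

```text
t: 6.02
position: [0.4848, 0.0947, 0.0965]
tool_rot: [-0.009, 1.0, 0.0, 0.0]
wrist_force: [0.9, -0.8, -0.3]
finger_gap: 0.0498
gripper_force: 0.0
t: 6.78
position: [0.4847, 0.0947, 0.0963]
tool_rot: [-0.009, 1.0, 0.0, 0.0]
wrist_force: [0.5, -0.1, 4.5]
finger_gap: 0.0238
gripper_force: 10.0
```

```bash
python3 -m creep '[{"dx":0,"dy":0,"dz":-8,"roll":0},{"dx":0,"dy":0,"dz":-25,"roll":0},{"dx":0,"dy":0,"dz":-45,"roll":0},{"dx":0,"dy":0,"dz":-65,"roll":0},{"dx":0,"dy":0,"dz":-80,"roll":0},{"dx":0,"dy":0,"dz":-85,"roll":0},{"dx":0,"dy":0,"dz":-85,"roll":0},{"dx":10,"dy":-3,"dz":-85,"roll":0},{"dx":30,"dy":-9,"dz":-85,"roll":0},{"dx":50,"dy":-14,"dz":-85,"roll":0},{"dx":58,"dy":-15,"dz":-85,"roll":0},{"dx":58,"dy":-15,"dz":-85,"roll":0}]'
python3 - <<'E'
from h import *
from workcell import grab_frame
for n,(x0,y0,x1,y1) in(("scene",(350,120,550,270)),("top",(150,260,350,410))):
    f=grab_frame(n);np.savez(n+"2.npz",**f)
    cv2.imwrite(f"pics/{n}2.png",cv2.resize(f["img"][y0:y1,x0:x1,::-1],(800,600),interpolation=2))
E
```

```text
t: 8.28
position: [0.4266, 0.0787, 0.181]
tool_rot: [-0.009, 1.0, 0.0, 0.0]
wrist_force: [-0.9, -0.2, -1.2]
finger_gap: 0.0232
gripper_force: 10.0
```

View pics/scene2.png

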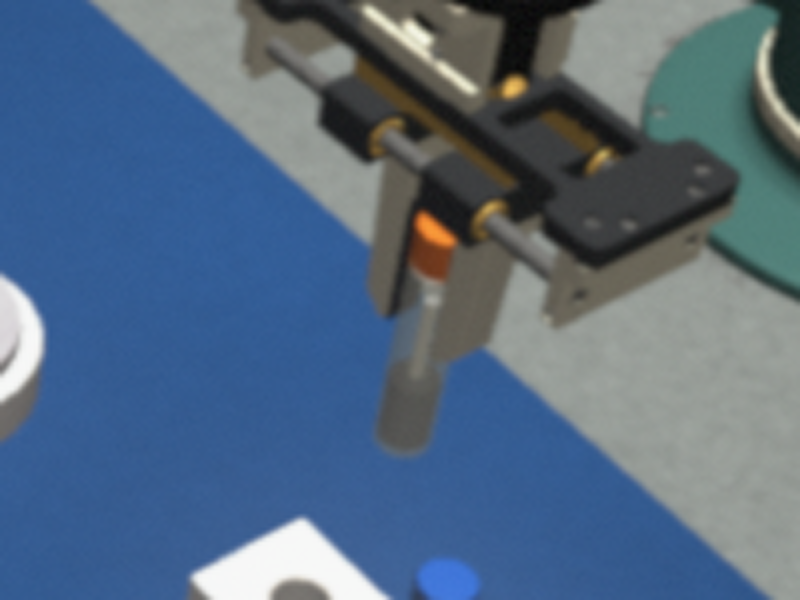

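The tube hangs upright in the pads, clear of the rack, with its foot at crop (403,445) and the cap closed. I lower it in front of the rack and lever it with a light grip.

```bash
python3 -m creep '[{"dx":0,"dy":0,"dz":15,"roll":0},{"dx":0,"dy":0,"dz":40,"roll":0},{"dx":0,"dy":0,"dz":65,"roll":0},{"dx":0,"dy":0,"dz":78,"roll":0},{"dx":0,"dy":0,"dz":80,"roll":0},{"dx":0,"dy":0,"dz":80,"roll":0}]' 10 5 && python3 -m creep '[{"dx":-6,"dy":0,"dz":0,"roll":0},{"dx":-12,"dy":0,"dz":0,"roll":0},{"dx":-17,"dy":0,"dz":0,"roll":0},{"dx":-22,"dy":0,"dz":0,"roll":0},{"dx":-27,"dy":0,"dz":0,"roll":0},{"dx":-30,"dy":0,"dz":0,"roll":0},{"dx":-30,"dy":0,"dz":0,"roll":0}]'
```

```text
t: 9.12
position: [0.4271, 0.0788, 0.1016]
tool_rot: [-0.009, 1.0, 0.0, 0.0]
wrist_force: [0.7, -0.4, -0.9]
finger_gap: 0.0238
gripper_force: 5.0
t: 10.0
position: [0.457, 0.0792, 0.101]
tool_rot: [-0.009, 1.0, -0.0, -0.0]
wrist_force: [-0.5, 0.3, -0.1]
finger_gap: 0.024
gripper_force: 5.0
```

```bash
python3 -m creep '[{"dx":-5,"dy":0,"dz":0,"roll":0},{"dx":-10,"dy":0,"dz":0,"roll":0},{"dx":-15,"dy":0,"dz":0,"roll":0},{"dx":-20,"dy":0,"dz":0,"roll":0},{"dx":-25,"dy":0,"dz":0,"roll":0},{"dx":-29,"dy":0,"dz":0,"roll":0},{"dx":-31,"dy":0,"dz":0,"roll":0},{"dx":-31,"dy":0,"dz":0,"roll":0}]' && python3 - <<'E'
from h import *
from workcell import grab_frame
o=[]
for n,(x0,y0,x1,y1) in(("scene",(350,150,550,300)),("top",(150,260,350,410))):
    f=grab_frame(n);np.savez(n+"3.npz",**f)
    o.append(cv2.resize(f["img"][y0:y1,x0:x1,::-1],(400,300),interpolation=2))
cv2.imwrite("pics/l3.png",np.hstack(o))
E
```

```text
t: 11.0
position: [0.4879, 0.0797, 0.1011]
tool_rot: [-0.009, 1.0, -0.0, 0.0]
wrist_force: [-0.9, -0.4, 0.1]
finger_gap: 0.024
gripper_force: 5.0
```

View pics/l3.png

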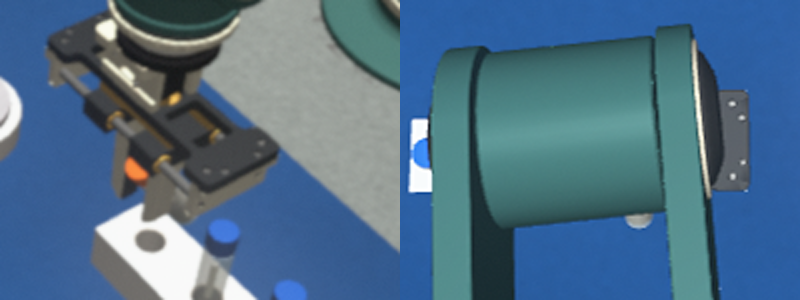

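The cap end now leans forward, showing below the gripper body at left-panel (137,170), and the foot sticks out behind at right-panel (640,217). I tighten the grip, lift, and carry the tube to the viewer.

```bash
python3 -m creep '[{"dx":0,"dy":0,"dz":0,"roll":0},{"dx":0,"dy":0,"dz":0,"roll":0},{"dx":0,"dy":0,"dz":-5,"roll":0},{"dx":0,"dy":0,"dz":-20,"roll":0},{"dx":0,"dy":0,"dz":-40,"roll":0},{"dx":0,"dy":0,"dz":-65,"roll":0},{"dx":0,"dy":0,"dz":-90,"roll":0},{"dx":0,"dy":0,"dz":-115,"roll":0},{"dx":0,"dy":0,"dz":-135,"roll":0},{"dx":0,"dy":0,"dz":-145,"roll":0},{"dx":0,"dy":0,"dz":-145,"roll":0}]' 10 25 && python3 -m creep '[{"dx":-2,"dy":-8,"dz":0,"roll":0},{"dx":-6,"dy":-28,"dz":0,"roll":0},{"dx":-12,"dy":-58,"dz":0,"roll":0},{"dx":-19,"dy":-90,"dz":0,"roll":0},{"dx":-26,"dy":-122,"dz":0,"roll":0},{"dx":-32,"dy":-154,"dz":0,"roll":0},{"dx":-38,"dy":-184,"dz":0,"roll":0},{"dx":-43,"dy":-206,"dz":0,"roll":0},{"dx":-45,"dy":-215,"dz":0,"roll":0},{"dx":-45,"dy":-215,"dz":0,"roll":0},{"dx":-45,"dy":-215,"dz":0,"roll":0}]' && python3 - <<'E'
from h import *
from workcell import grab_frame
o=[]
for n,(x0,y0,x1,y1) in(("scene",(230,70,430,270)),("top",(290,220,490,420))):
    f=grab_frame(n);np.savez(n+"4.npz",**f)
    o.append(cv2.resize(f["img"][y0:y1,x0:x1,::-1],(400,400),interpolation=2))
cv2.imwrite("pics/l4.png",np.hstack(o))
E
```

```text
t: 12.48
position: [0.4879, 0.0798, 0.2465]
tool_rot: [-0.009, 1.0, 0.0, 0.0]
wrist_force: [0.1, -0.2, -1.2]
finger_gap: 0.0237
gripper_force: 25.0
t: 13.85
position: [0.5364, -0.1338, 0.2461]
tool_rot: [-0.009, 1.0, 0.0, 0.0]
wrist_force: [1.3, -0.9, -0.3]
finger_gap: 0.0231
gripper_force: 25.0
```

View pics/l4.png

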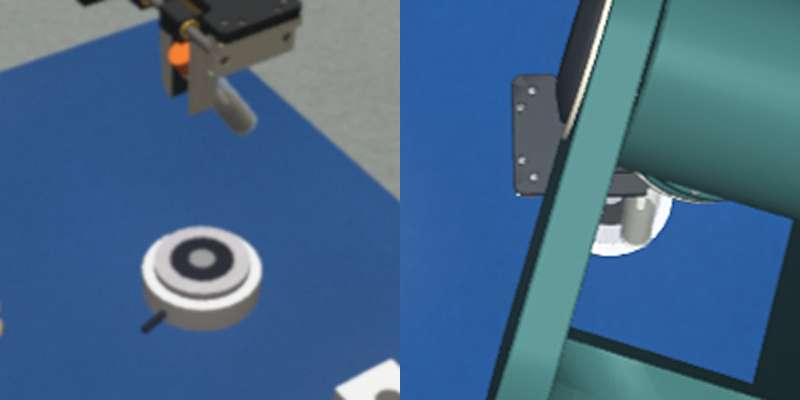

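The tube is held leaning over the viewer. Its foot end is near scene (351,133) and top (408,340), and the cap is near scene (320,97). I work out the lean from those.

```bash
python3 - <<'E'
from h import *
S=dict(np.load("scene4.npz"));T=dict(np.load("top4.npz"))
g=np.array([.5364,-.1338,.240])
print("foot tri",tri(S,(351.5,133),T,(408.5,338)))
def pl(f,p):
    o,d=ray(f,*p);return o+d*(g[1]-o[1])/d[1]
print("foot plane",pl(S,(351.5,133)))
print([x[:3] for x in blobs(S,(3,150,100),(18,255,255),(300,70,350,130),15)])
for th in(35,40,45,50,55,60):
  for L in(75,80,85):
    t=np.radians(th);u=np.array([np.sin(t),0,np.cos(t)]);F=g-u*L/1e3
    print(th,L,"foot",np.round(proj(S,F),1),np.round(proj(T,F),1),"cap",np.round(proj(S,F+u*.105),1),"neck",np.round(proj(S,F+u*.115),1), "mid",(F+u*.0575).round(3),F[2].round(3))
E
python3 - <<'E'
import cv2,numpy as np
a=np.load('scene4.npz')['img'][80:150,295:375,::-1];b=np.load('top4.npz')['img'][300:370,375:455,::-1]
cv2.imwrite('pics/l5.png',np.hstack([cv2.resize(x,(400,350),interpolation=2) for x in(a,b)]))
E
```

```text
foot tri (array([ 0.47874015, -0.13785157,  0.17078483]), np.float64(0.0007955326675450938))
foot plane [ 0.48213817 -0.1338      0.17482571]
[(array([319.36842105,  96.64912281]), np.int32(114), array([314,  91,  11,  13]))]
35 75 foot [346.1 133.3] [406.4 327.5] cap [315.7 100.9] neck [312.5  97.5] mid [ 0.526 -0.134  0.226] 0.179
35 80 foot [347.4 134.7] [406.1 329.6] cap [317.3 102.6] neck [314.1  99.2] mid [ 0.523 -0.134  0.222] 0.174
35 85 foot [348.7 136.2] [405.7 331.6] cap [318.8 104.2] neck [315.7 100.9] mid [ 0.521 -0.134  0.217] 0.17
40 75 foot [348.7 130.4] [406.9 331. ] cap [314.6 102.2] neck [311.   99.2] mid [ 0.525 -0.134  0.227] 0.183
40 80 foot [350.2 131.7] [406.6 333.3] cap [316.3 103.6] neck [312.8 100.7] mid [ 0.522 -0.134  0.223] 0.179
40 85 foot [351.7 132.9] [406.3 335.6] cap [318.1 105.1] neck [314.6 102.2] mid [ 0.519 -0.134  0.219] 0.175
45 75 foot [351.2 127.4] [407.4 334.3] cap [313.5 103.5] neck [309.6 101. ] mid [ 0.524 -0.134  0.228] 0.187
45 80 foot [352.8 128.4] [407.1 336.8] cap [315.5 104.7] neck [311.6 102.3] mid [ 0.52  -0.134  0.224] 0.183
45 
[... 383 characters left out ...]
k [312.5 104.9] mid [ 0.515 -0.134  0.222] 0.185
55 75 foot [355.6 120.9] [408.5 340.1] cap [311.7 106.3] neck [307.1 104.8] mid [ 0.522 -0.134  0.23 ] 0.197
55 80 foot [357.5 121.6] [408.3 343.1] cap [313.9 107.1] neck [309.4 105.6] mid [ 0.518 -0.134  0.227] 0.194
55 85 foot [359.4 122.2] [408.1 346. ] cap [316.2 107.8] neck [311.7 106.3] mid [ 0.514 -0.134  0.224] 0.191
60 75 foot [357.5 117.6] [409.2 342.6] cap [310.9 107.8] neck [306.1 106.8] mid [ 0.521 -0.134  0.231] 0.202
60 80 foot [359.5 118. ] [409.  345.7] cap [313.3 108.3] neck [308.5 107.3] mid [ 0.517 -0.134  0.229] 0.2
60 85 foot [361.6 118.4] [408.8 348.9] cap [315.6 108.8] neck [310.9 107.8] mid [ 0.513 -0.134  0.226] 0.197
```

View pics/l5.png

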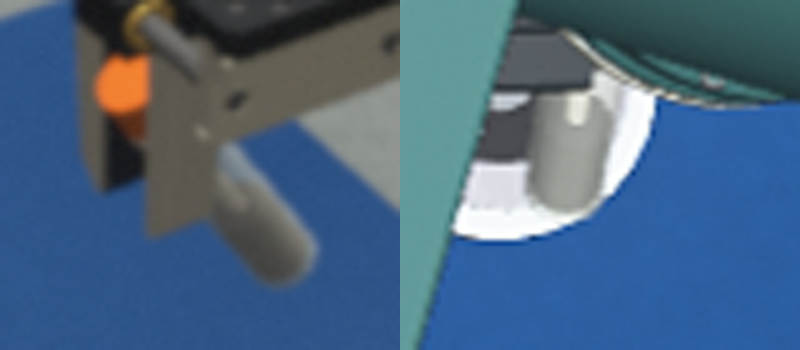

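The two views give a lean of about 40° but disagree a little. I turn the tube side-on to the scene camera, since any lean direction is allowed, to measure it properly.

```bash
python3 -m creep '[{"dx":0,"dy":-1,"dz":0,"roll":0.05},{"dx":1,"dy":-3,"dz":0,"roll":0.17},{"dx":2,"dy":-5,"dz":0,"roll":0.31},{"dx":3,"dy":-7,"dz":0,"roll":0.45},{"dx":3,"dy":-9,"dz":0,"roll":0.55},{"dx":3,"dy":-9,"dz":0,"roll":0.59},{"dx":3,"dy":-9,"dz":0,"roll":0.59},{"dx":3,"dy":-9,"dz":0,"roll":0.59}]' && python3 st.py && python3 - <<'E'
from h import *
from workcell import grab_frame
o=[]
for n,(x0,y0,x1,y1) in(("scene",(285,65,385,165)),("top",(360,280,460,380))):
    f=grab_frame(n);np.savez(n+"5.npz",**f)
    o.append(cv2.resize(f["img"][y0:y1,x0:x1,::-1],(400,400),interpolation=2))
cv2.imwrite("pics/l6.png",np.hstack(o))
E
```

```text
t: 14.95
position: [0.5336, -0.1432, 0.2461]
tool_rot: [0.282, 0.959, 0.0, 0.0]
wrist_force: [-0.6, 0.1, -0.7]
finger_gap: 0.0236
gripper_force: 25.0
14.95 [ 0.5336 -0.1432  0.2461] 0.023640125563246253 [-0.58  0.12 -0.75] 25.000011026859283
[[-0.8411, 0.5408, 0.0001], [0.5408, 0.8411, -0.0], [-0.0001, 0.0, -1.0]]
```

View pics/l6.png

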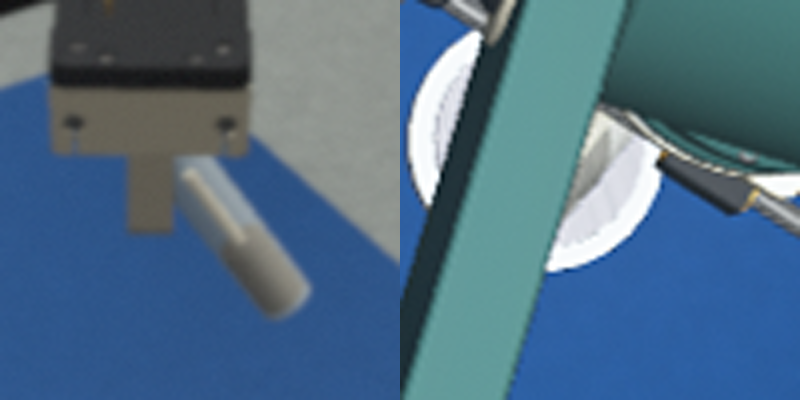

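The tube is now side-on in the scene view. The foot end is centred near crop (289,304), and its edges run from (225,160) to (308,288) and from (178,190) to (268,318). I cast those rays onto the tube's vertical plane.

```bash
python3 - <<'E'
from h import *
S=dict(np.load("scene5.npz"))
g=np.array([.5336,-.1432,.2401]);n=np.array([.5408,.8411,0]);u=np.array([.8411,-.5408,0])
def pl(p):
    o,d=ray(S,285+p[0]/4,65+p[1]/4);X=o+d*(((g-o)@n)/(d@n));return np.array([(X-g)@u,X[2]-g[2]])
a=[pl(p) for p in((225,160),(308,288),(178,190),(268,318),(289,304))]
for i,j in((0,1),(2,3)):
    d=a[i]-a[j];print("lean",np.degrees(np.arctan2(d[0],d[1])))
f=a[4];print("foot rel",f,"lean via grip",np.degrees(np.arctan2(-f[0],-f[1])),np.hypot(*f))
mid=lambda t:g+f[0]*u+[0,0,f[1]]+57.5e-3*(np.sin(t)*u+[0,0,np.cos(t)])
for t in(38,45):print(mid(np.radians(t)))
print("edge midpoints",a)
E
```

```text
lean 30.170351174948575
lean 31.304631713231178
foot rel [-0.05767824 -0.06665724] lean via grip 40.86950181154772 0.08814741883392145
[ 0.51486222 -0.13115222  0.21875337]
[ 0.51928481 -0.1339958   0.2141014 ]
edge midpoints [array([-0.02869133,  0.0046303 ]), array([-0.06520734, -0.05818523]), array([-0.01015686, -0.0100305 ]), array([-0.04917015, -0.07418442]), array([-0.05767824, -0.06665724])]
```

```bash
python3 - <<'E'
from h import *
S4=dict(np.load("scene4.npz"));S5=dict(np.load("scene5.npz"))
g=np.array([.5364,-.1338,.2401]);u=np.array([1,0.015,0])
for t in(25,30,35,40,45):
    k=np.radians(t);F=g-.0577*u-[0,0,.0675];a=np.sin(k)*u+[0,0,np.cos(k)]
    print(t,"cap top",proj(S4,F+.115*a),"foot",proj(S4,F))
o,d=ray(S4,320,97);X=o+d*((g[1]-o[1])/d[1]);print("cap face rel",X-g)
# edges of the tube in scene5: per-row colour profile (hue/sat) below the gripper
h=cv2.cvtColor(S5["img"],cv2.COLOR_RGB2HSV)
for v in range(106,146,4):
    print(v,"sat",h[v,322:370,1].tolist())
E
```

```text
25 cap top (np.float64(330.05768568422616), np.float64(89.06988724223282)) foot (np.float64(352.8351645821274), np.float64(133.1480468219171))
30 cap top (np.float64(325.2319363360788), np.float64(93.35990507857261)) foot (np.float64(352.8351645821274), np.float64(133.1480468219171))
35 cap top (np.float64(320.64033042908613), np.float64(97.9786896140782)) foot (np.float64(352.8351645821274), np.float64(133.1480468219171))
40 cap top (np.float64(316.32738012121166), np.float64(102.88018501355572)) foot (np.float64(352.8351645821274), np.float64(133.1480468219171))
45 cap top (np.float64(312.33398557759807), np.float64(108.01523771772648)) foot (np.float64(352.8351645821274), np.float64(133.1480468219171))
cap face rel [ 9.36903736e-03 -2.77555756e-17  2.88048289e-02]
106 sat [43, 38, 38, 37, 35, 24, 15, 37, 38, 29, 22, 25, 28, 27, 25, 27, 34, 61, 105, 145, 164, 166, 169, 170, 170, 171, 171, 169, 168, 170, 170, 171, 163, 139, 94, 51, 20, 11, 9, 11, 11, 9, 9, 9, 9, 9, 9, 10]
110 sat [38, 38, 38, 40, 38, 25, 14, 41, 34, 4, 19, 29, 24, 10, 12, 25, 29, 28, 27, 34, 62, 104, 148, 165, 170, 
[... 1219 characters left out ...]
]
134 sat [169, 168, 169, 167, 171, 169, 169, 169, 169, 168, 171, 169, 167, 170, 171, 173, 170, 171, 166, 164, 149, 110, 63, 13, 7, 13, 18, 17, 19, 20, 18, 19, 22, 21, 24, 22, 14, 5, 40, 95, 146, 168, 170, 173, 166, 170, 171, 167]
138 sat [168, 173, 168, 171, 169, 166, 171, 172, 169, 170, 168, 167, 166, 172, 170, 172, 170, 167, 169, 173, 166, 167, 167, 154, 122, 72, 20, 7, 10, 12, 14, 18, 20, 20, 21, 20, 19, 11, 12, 42, 93, 149, 167, 169, 169, 170, 169, 169]
142 sat [166, 171, 171, 173, 168, 169, 171, 169, 174, 169, 169, 167, 167, 169, 168, 171, 170, 168, 168, 169, 171, 169, 167, 167, 169, 167, 156, 126, 82, 37, 10, 6, 9, 13, 25, 45, 72, 105, 142, 159, 168, 167, 166, 167, 172, 168, 168, 171]
```

The scene-5 edge rows and the cap face both put the lean at about 35°, since the tube shifted a little in the pads. That is inside the band but too close to 33°. To fix it I set the foot lightly on the free mat beside the viewer and drag it behind the gripper while lowering, which increases the lean.

```bash
python3 -m creep '[{"dx":5,"dy":-12,"dz":0,"roll":0},{"dx":15,"dy":-37,"dz":0,"roll":0},{"dx":28,"dy":-70,"dz":0,"roll":0},{"dx":38,"dy":-96,"dz":0,"roll":0},{"dx":43,"dy":-107,"dz":10,"roll":0},{"dx":43,"dy":-107,"dz":40,"roll":0},{"dx":43,"dy":-107,"dz":80,"roll":0},{"dx":43,"dy":-107,"dz":120,"roll":0},{"dx":43,"dy":-107,"dz":147,"roll":0},{"dx":43,"dy":-107,"dz":158,"roll":0},{"dx":43,"dy":-107,"dz":160,"roll":0},{"dx":43,"dy":-107,"dz":160,"roll":0}]' 10 25 && python3 -m creep '[{"dx":0,"dy":0,"dz":0,"roll":0},{"dx":-4,"dy":0,"dz":1.5,"roll":0},{"dx":-9,"dy":0,"dz":3.5,"roll":0},{"dx":-14,"dy":0,"dz":5.5,"roll":0},{"dx":-19,"dy":0,"dz":7.5,"roll":0},{"dx":-24,"dy":0,"dz":9.5,"roll":0}]' 10 6
```

```text
t: 16.55
position: [0.4399, -0.2103, 0.087]
tool_rot: [0.282, 0.959, -0.0, 0.001]
wrist_force: [0.3, -0.5, -0.3]
finger_gap: 0.0237
gripper_force: 25.0
t: 17.3
position: [0.46, -0.2233, 0.0764]
tool_rot: [0.283, 0.959, 0.0, -0.0]
wrist_force: [-0.7, 0.2, 0.6]
finger_gap: 0.0238
gripper_force: 6.0
```

```bash
python3 -m creep '[{"dx":-5,"dy":0,"dz":2,"roll":0},{"dx":-10,"dy":0,"dz":4,"roll":0},{"dx":-15,"dy":0,"dz":6,"roll":0},{"dx":-20,"dy":0,"dz":7.5,"roll":0},{"dx":-24,"dy":0,"dz":8,"roll":0},{"dx":-26,"dy":0,"dz":8,"roll":0}]'
```

```text
t: 18.05
position: [0.4817, -0.2373, 0.0685]
tool_rot: [0.282, 0.959, -0.0, -0.0]
wrist_force: [-0.5, 0.3, 0.3]
finger_gap: 0.0237
gripper_force: 6.0
```

```bash
python3 -m creep '[{"dx":0,"dy":0,"dz":0,"roll":0},{"dx":0,"dy":0,"dz":0,"roll":0},{"dx":0,"dy":0,"dz":-10,"roll":0},{"dx":0,"dy":0,"dz":-40,"roll":0},{"dx":0,"dy":0,"dz":-85,"roll":0},{"dx":0,"dy":0,"dz":-130,"roll":0},{"dx":1,"dy":10,"dz":-165,"roll":0},{"dx":3,"dy":40,"dz":-178,"roll":0},{"dx":5,"dy":75,"dz":-178,"roll":0},{"dx":7,"dy":100,"dz":-178,"roll":0},{"dx":7,"dy":107,"dz":-178,"roll":0},{"dx":7,"dy":107,"dz":-178,"roll":0}]' 10 25 && python3 -m creep '[{"dx":0,"dy":0,"dz":0,"roll":0},{"dx":0,"dy":0,"dz":0,"roll":0}]' && python3 - <<'E'
from h import *
from workcell import grab_frame
f=grab_frame("scene");np.savez("scene6.npz",**f)
t=grab_frame("top");np.savez("top6.npz",**t)
cv2.imwrite("pics/l7.png",np.hstack([cv2.resize(x,(400,400),interpolation=2) for x in (f["img"][65:165,285:385,::-1],t["img"][280:380,360:460,::-1])]))
h=cv2.cvtColor(f["img"],cv2.COLOR_RGB2HSV)[:,:,1]
for v in range(98,150,4):
    r=(h[v,322:385]>85).astype(int);i=np.flatnonzero(np.diff(r));print(v,[(int(k)+322.5,int(np.diff(r)[k])) for k in i])
E
```

```text
t: 19.55
position: [0.5335, -0.1436, 0.2468]
tool_rot: [0.282, 0.959, -0.0, 0.0]
wrist_force: [0.9, -1.0, -1.2]
finger_gap: 0.0236
gripper_force: 25.0
t: 19.8
position: [0.5333, -0.1441, 0.2466]
tool_rot: [0.283, 0.959, -0.0, 0.0]
wrist_force: [0.4, 0.2, -0.5]
finger_gap: 0.0232
gripper_force: 25.0
98 []
102 [(346.5, 1), (351.5, -1)]
106 [(344.5, 1), (356.5, -1)]
110 [(348.5, 1), (360.5, -1)]
114 [(327.5, 1), (331.5, -1), (352.5, 1), (365.5, -1)]
118 [(327.5, 1), (336.5, -1), (356.5, 1), (369.5, -1)]
122 [(327.5, 1), (340.5, -1), (360.5, 1), (374.5, -1)]
126 [(344.5, -1), (364.5, 1), (379.5, -1)]
130 [(348.5, -1), (368.5, 1), (383.5, -1)]
134 [(352.5, -1), (367.5, 1)]
138 [(356.5, -1), (364.5, 1)]
142 []
146 []
```

View pics/l7.png

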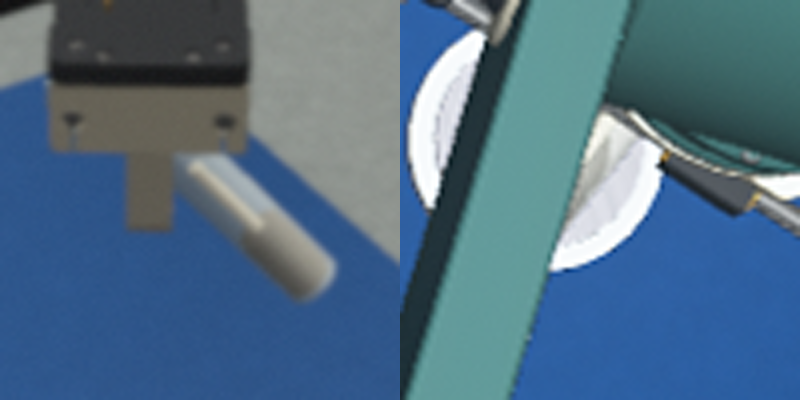

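The lean has visibly increased. The foot is centred near crop (318,285) and both edges run at 1:1 in the image. I compute the lean and the mid position.

```bash
python3 - <<'E'
from h import *
S=dict(np.load("scene6.npz"))
g=np.array([.5333,-.1441,.2406]);n=np.array([.5408,.8411,0]);u=np.array([.8411,-.5408,0])
def pl(p):
    o,d=ray(S,*p);X=o+d*(((g-o)@n)/(d@n));return np.array([(X-g)@u,X[2]-g[2]])
L=[]
for A,B in(((344.5,106),(368.5,130)),((336.5,118),(352.5,134))):
    d=pl(A)-pl(B);L.append(np.arctan2(*d));print("lean",np.degrees(L[-1]))
f=pl((364.5,136.2));t=np.mean(L);F=g+f[0]*u+[0,0,f[1]];M=F+.0575*(np.sin(t)*u+[0,0,np.cos(t)])
print("foot",F,"mid",M,"off",(M-[.5205,-.1342,0])[:2],"in tool x,y",-(M-[.5205,-.1342,0])@u,(M-[.5205,-.1342,0])@n)
S5=dict(np.load("scene5.npz"));S=S5
d=pl((342.5,110))-pl((360.8,134));print("check before",np.degrees(np.arctan2(*d)))
E
```

```text
lean 41.58670913945111
lean 40.81266949296261
foot [ 0.47476517 -0.106464    0.18294038] mid [ 0.50662133 -0.12694648  0.22620444] off [-0.01387867  0.00725352] in tool x,y 0.015596049527941167 -0.0014046499999999691
check before 34.07417606619888
```

The lean is 41°, safely inside 33–57°, and the foot is 143 mm above the window. The mid is 15 mm off along tool x, so I centre it, let it settle and check for drift.

```bash
python3 -m creep '[{"dx":-4,"dy":0,"dz":0,"roll":0},{"dx":-11,"dy":1,"dz":0,"roll":0},{"dx":-15,"dy":1,"dz":0,"roll":0},{"dx":-15,"dy":1,"dz":0,"roll":0},{"dx":-15,"dy":1,"dz":0,"roll":0},{"dx":-15,"dy":1,"dz":0,"roll":0},{"dx":-15,"dy":1,"dz":0,"roll":0},{"dx":-15,"dy":1,"dz":0,"roll":0}]' && python3 - <<'E'
from h import *
from workcell import grab_frame
f=grab_frame("scene");h=cv2.cvtColor(f["img"],cv2.COLOR_RGB2HSV)[:,:,1]
for v in range(106,140,4):
    r=(h[v,310:385]>85).astype(int);D=np.diff(r);print(v,[(int(k)+310.5,int(D[k])) for k in np.flatnonzero(D)])
print([ (x[0].round(1),x[1]) for x in blobs(f,(105,190,90),(125,255,255),(440,250,515,310))])
E
```

```text
t: 20.9
position: [0.5467, -0.1508, 0.2466]
tool_rot: [0.282, 0.959, -0.0, 0.0]
wrist_force: [-0.2, -0.5, -0.8]
finger_gap: 0.0237
gripper_force: 25.0
106 [(334.5, 1), (356.5, -1)]
110 [(338.5, 1), (360.5, -1)]
114 [(318.5, 1), (322.5, -1), (342.5, 1), (365.5, -1)]
118 [(318.5, 1), (326.5, -1), (346.5, 1), (369.5, -1)]
122 [(317.5, 1), (330.5, -1), (351.5, 1), (374.5, -1)]
126 [(334.5, -1), (355.5, 1), (378.5, -1)]
130 [(338.5, -1), (359.5, 1), (383.5, -1)]
134 [(342.5, -1), (359.5, 1)]
138 [(347.5, -1), (356.5, 1)]
[]
```

The lean is unchanged and the tube is steady and centred, so I hand it in.

```bash
python3 -c "
from workcell import r
print(r.close_job())"
```

```text
the job is handed in; nothing more can be done
None
```

I pressed the orange cap home and drew the tube out. It was handed in held over the viewer, leaning about 41° with its foot about 14 cm above the window; no verdict came back, and I did not re-measure the blue tubes, spool and chip box at the end.

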